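# Open the low screw tin

## Robot

A 6-joint arm with a two-finger parallel gripper is mounted at the origin on the work surface. World frame = base frame: x ahead of the robot, y to its left, z up, the work surface at z = 0. Lengths are in m, angles in rad, forces in N, time in s.
With the tool pointing down it reaches from about 0.25 to 0.775 m from the base axis. Payload 4 kg.
Tool frame: the origin (TCP) lies midway between the tips of the shut fingers; the grasp point (between the pads) lies 19 mm behind it; z points along the fingers, y is the direction in which the jaws open and shut (so a half turn about z gives the same grasp; the last joint's range is limited). The gripper opens to 94 mm and grips with 3 to 60 N. Pads are 16 mm wide; open, the fingers measure 119 mm over their backs; the gripper's body (75 mm by 177 mm) begins 78 mm behind the grasp point.
Start: joints at [-1.325, 0.087, 1.371, -0, 1.684, -0.103], TCP at [0.188, -0.517, 0.206] pointing down, gripper open.
Joint ranges: [-3.1, 3.1], [-0.76, 2.03], [0.27, 2.55], [-1.08, 4.22], [0.17, 2.65], [-2.57, 2.57]. Speed limits (rad/s): [2.79, 2.79, 3.14, 3.14, 3.14, 3.14].

## Interface

Orientations are given as [roll, pitch, yaw] about the fixed x, y, z axes, in that order (R = Rz(yaw) Ry(pitch) Rx(roll)).
In Python, from bench import robot gives the robot as it stands.
- The arm moves only by the tool drive_tool, never from a script. Its argument "series" is a list that holds one entry, the list of rows, each a list of 7 numbers: the turn, a rotation vector about the tool's x, y, z in rad, then the shift along the tool's x, y, z in cm, then the opening in per cent of the stroke, from 0 (shut) to 100 (fully open). In form: [[[rx, ry, rz, tx, ty, tz, fingers], ...]]. A call has 1 to 20 rows; each row is the pose to reach, as a shift and turn from the pose measured when the call began, along the tool's axes at that moment; what a row does not reach only later rows make up. A row lasts 1/10 s, in which the tool goes at most 50 mm and 8.59 degrees, less where a joint would pass 70% of its speed; a pose out of reach is approached as far as the arm can. A call with a gripper value outside its range is refused whole. The fingers move at their own pace and stop on an object; the grip force is fixed at half the most. Time passes only in rows, so rows that repeat a pose let the fingers close. It gives the time, the measured TCP pose, the force and the opening at its end, in the units of the state.
- robot.get_obs(): the state, without advancing time (a new reading comes with each control period).
- robot.snapshot(name): name is "scene" or "top"; returns a dict with "img" (480x640x3 uint8, blue, green, red), "depth" (480x640 float32, m along the optical axis (not along the pixel's ray), 0 where there is no reading), "vertical_fov" (degrees; the focal length in pixels is half the picture's height over the tangent of half this angle, whatever the lens; pixels are square), "cx", "cy" (the principal point, pixels), "dist_coeffs" ([k1, k2, p1, p2, k3] as OpenCV has them; the pictures are not rectified), "rvec" (rotation vector, rad) and "tvec" (3), from world to camera coordinates, as OpenCV has them. Camera axes: x right, y down, z forward; pixel columns grow to the right and rows downward; lengths in m; the calibration is good to about 2 mm. A picture is of the moment at which its call begins.
- robot.close_job(): hands the job in, once; it reports no verdict.
The state is a dict: "time": time; "joint_positions": joint angles; "qvel": joint speeds; "joint_torque": joint torques, N m; "tool_pos": TCP position; "ee_rot": TCP orientation; "wrist_force": force on the tool from outside, world axes, zero at the start; "wrist_torque": the same for the moment, N m; "width": finger opening in m.
Only numpy, scipy, OpenCV 4.12 (cv2) and the standard library are available. Lean on these libraries where they do the work, as an engineer would, in place of code of your own. Each camera call takes 0.05 s, during which the arm holds its last target.

## Task

Two steel screw tins with lift-off lids stand on the workshop table, a low one and a tall one. Lift the lid off the low tin by its wooden knob and set it down, without dropping it, knob up near the middle of the plywood offcut. Leave the low tin standing upright where it is, and leave the tall tin closed where it is.

Things in the scene. Friction and masses are not known exactly. Their poses are not given: they have to be found in the camera images.
- low_lid_knob (a point): Centre of the wooden knob of the low tin's lid, z up. The knob is an upright cylinder 24 mm across, reaching 15 mm above and below this point. Under it: a round steel plate, 82 mm across, 4 mm thick, then a plug 66 mm across, 8 mm deep, loose in the tin's 74 mm mouth. The lid's underside is 27 mm below this point; it weighs about 0.1 kg, lies loose and comes free after rising 8 mm.
- low_tin: The low tin: a loose, round, open steel tin 80 mm in diameter and 55 mm tall, with a plain brown label band, holding screws (about 0.4 kg). The origin is the centre of its underside, on the table; z points up. It may stand on either side of the plywood.
- board_top (a point): Centre of the top face of the plywood offcut, a flat bare board fixed to the table, 160 mm along its x, 140 mm along its y and 12 mm thick, between the two tins; z points up. A lid standing on it has its knob's centre 27 mm above this face.
- tall_lid_knob (a point): Centre of the knob on the lid of the tall tin, which is to be left alone. The tin and lid are like the low ones, but this tin is 120 mm tall; with its knob it reaches 154 mm above the table, and this point lies 139 mm above the table.

How it is judged:
On the way:
1. the low tin's lid is lifted clear of the tin's rim (z of low_lid_knob in the frame of low_tin above 0.085 m), for 0.1 s.
At the end, for the whole second after the job is handed in: The low lid stands flat on the plywood, knob up (within 10 degrees), its centre within 55 mm (board x) and 45 mm (board y) of the board's middle; the low tin is upright (10 degrees), within 30 mm of its start; the tall tin's lid is upright (10 degrees), within 20 mm of its start (x of low_lid_knob in the frame of board_top between -0.055 and 0.055 m and y of low_lid_knob in the frame of board_top between -0.045 and 0.045 m and z of low_lid_knob in the frame of board_top between 0.02 and 0.034 m and angle between each of low_lid_knob, low_tin, tall_lid_knob's own z axis and vertical below 0.17 rad and distance of low_tin from where it was at the start of the episode below 0.03 m and distance of tall_lid_knob from where it was at the start of the episode below 0.02 m); the robot touches nothing.
It fails at once if the low tin's lid is dropped: let go more than 28 mm above its resting height on the plywood, away from its tin (z of low_lid_knob in the frame of board_top above 0.055 m and horizontal distance between low_lid_knob and low_tin above 0.05 m and contact force between the fingers and anything else below 0.05 N).
It fails at once if the tall tin's lid is moved by more than 30 mm (distance of tall_lid_knob from where it was at the start of the episode above 0.03 m).
It also fails if it takes over 34 s, if anything falls off the work surface, if the arm or the gripper's body presses on something with over 40 N, if the wrist force passes 120 N, or if a joint passes its speed limit or range.

## Working session

There is one attempt and no reset: what is moved stays moved. The work goes in short steps, Python scripts to look and compute and a tool call to move; the robot and the scene stay as the last step left them, time stands still between calls to the robot, and variables do not carry over. Pictures are saved under pics/ and viewed, and the job is handed in when it is done.

Besides the shell and the picture viewer there is one more tool, called in YAML: its name, and indented under it one key for each argument. drive_tool: Moves the arm, as the interface text tells. Its arguments: {"type":"object","properties":{"series":{"type":"array","items":{"type":"array","items":{"type":"array","items":{"type":"number"}}}}},"required":["series"]}

```bash
mkdir -p pics; cat > h.py <<'E'
import numpy as np, cv2
from bench import robot
def snap(name,fn):
    s=robot.snapshot(name); cv2.imwrite('pics/'+fn,s['img']); np.savez('pics/'+fn+'.npz',**s); return s
def cloud(s):
    h,w=s['depth'].shape; f=h/2/np.tan(np.radians(s['vertical_fov'])/2)
    K=np.array([[f,0,s['cx']],[0,f,s['cy']],[0,0,1]])
    v,u=np.mgrid[0:h,0:w]
    n=cv2.undistortPoints(np.stack([u,v],-1).reshape(-1,1,2).astype(np.float64),K,np.array(s['dist_coeffs'],float)).reshape(h,w,2)
    d=s['depth'].astype(float); P=np.dstack([n[...,0]*d,n[...,1]*d,d])
    R=cv2.Rodrigues(np.array(s['rvec'],float))[0]
    W=(P-np.array(s['tvec']).reshape(3))@R
    W[d==0]=np.nan
    return W
E
python3 - <<'E'
from h import *
s=snap('top','t0.png'); W=cloud(s)
s2=snap('scene','s0.png')
print(robot.get_obs())
for lo,hi in [(.003,.02),(.05,.07),(.075,.1),(.115,.13),(.14,.16)]:
    m=(W[...,2]>lo)&(W[...,2]<hi)
    n,l,st,c=cv2.connectedComponentsWithStats(m.astype(np.uint8))
    for i in range(1,n):
        if st[i,4]>60:
            p=W[l==i]; print(lo,st[i],p.min(0).round(3),p.max(0).round(3),np.median(p,0).round(3))
E
```

```text
{'time': 0.1, 'joint_positions': array([-1.32509010e+00,  8.78922529e-02,  1.37208435e+00,  3.95647024e-05,
        1.68362718e+00, -1.03092966e-01]), 'qvel': array([ 0.00136338,  0.00053458, -0.00320839,  0.00015912,  0.00059528,
       -0.0004914 ]), 'joint_torque': array([ 1.80893410e-03, -3.41250730e+01, -3.03301728e+01,  7.19292602e-02,
        3.04437010e-02, -9.37657478e-05]), 'tool_pos': array([ 0.18786395, -0.51639162,  0.20442467]), 'ee_rot': array([-3.13959625e+00, -2.46079223e-04,  3.48803359e-01]), 'wrist_force': array([-0.26010001,  0.54038342, -0.24651246]), 'wrist_torque': array([ 0.03777387,  0.01574691, -0.01398124]), 'width': 0.09402487187475796}
0.003 [447  72  38  65 441] [ 0.748 -0.328  0.003] [ 0.874 -0.266  0.02 ] [ 0.842 -0.295  0.016]
0.003 [ 223   80   82   36 1023] [0.789 0.006 0.003] [0.861 0.158 0.02 ] [0.818 0.076 0.018]
0.003 [ 456   87  184  188 9261] [ 0.487 -0.625  0.003] [ 0.842 -0.272  0.02 ] [ 0.642 -0.428  0.005]
0.003 [626 132  14  16  64] [ 0.727 -0.634  0.003] [ 0.756 -0.606  0.006] [ 0.743 -0.618  0.004]
0.003 [598 139  28  20 156] [ 0.705 -
[... 2351 characters left out ...]
] [0.506 0.268 0.075] [0.528 0.292 0.093] [0.517 0.278 0.089]
0.075 [ 36 344  26  37 331] [0.319 0.411 0.075] [0.378 0.449 0.1  ] [0.356 0.417 0.089]
0.115 [ 459  217   52   52 1781] [ 0.494 -0.322  0.115] [ 0.575 -0.24   0.13 ] [ 0.532 -0.276  0.125]
0.115 [ 20 353  23  26 290] [0.328 0.422 0.115] [0.367 0.458 0.13 ] [0.351 0.432 0.121]
0.115 [252 452  35  12  65] [0.199 0.038 0.115] [0.215 0.09  0.13 ] [0.209 0.062 0.124]
0.14 [482 234  18  16 230] [ 0.522 -0.293  0.14 ] [ 0.544 -0.269  0.158] [ 0.533 -0.279  0.155]
0.14 [ 15 359  14  19 115] [0.335 0.428 0.141] [0.362 0.441 0.16 ] [0.351 0.431 0.153]
0.14 [237 452  80  26 298] [ 0.19  -0.008  0.14 ] [0.221 0.108 0.16 ] [0.213 0.047 0.151]
```

View pics/t0.png

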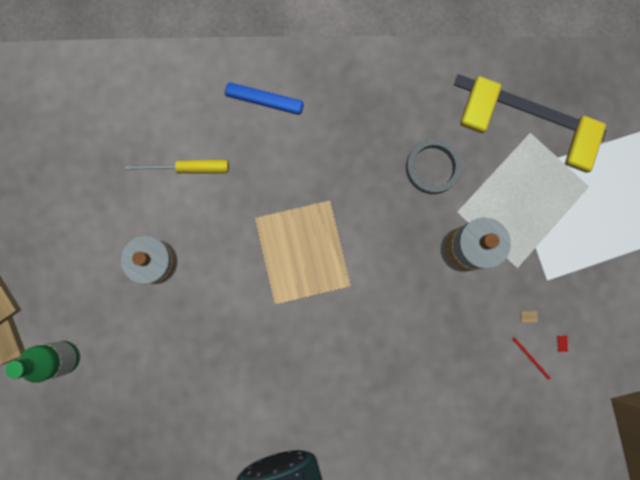

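View pics/s0.png

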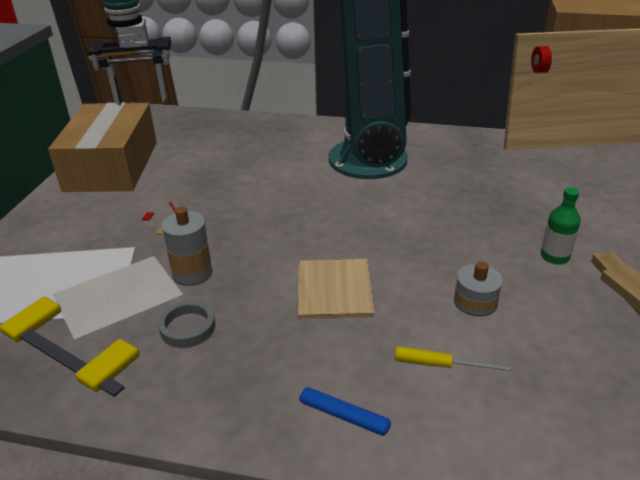

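```bash
python3 - <<'E'
from h import *
for fn in ['t0','s0']:
    W=cloud(np.load(f'pics/{fn}.png.npz'))
    def region(cx,cy,r,lo,hi):
        m=(np.hypot(W[...,0]-cx,W[...,1]-cy)<r)&(W[...,2]>lo)&(W[...,2]<hi); return W[m]
    for nm,a in dict(knobtop=(.517,.278,.03,.083,.1),plate=(.517,.278,.06,.055,.063),tallknob=(.533,-.281,.03,.148,.165),board=(.532,.011,.15,.008,.02)).items():
        p=region(*a)
        if len(p)<20: print(fn,nm,len(p)); continue
        r=cv2.minAreaRect((p[:,:2]*1000).astype(np.float32)); c=cv2.minEnclosingCircle((p[:,:2]*1000).astype(np.float32))
        print(fn,nm,len(p),p.mean(0).round(4),np.median(p[:,2]).round(4),np.round(r[0],1),np.round(r[1],1),r[2],np.round(c[0],1),c[1])
E
```

```text
t0 knobtop 172 [0.5174 0.2793 0.0895] 0.0896 [517.3 280.1] [22.9 21.6] 89.22354125976562 [517.4 279.8] 11.77051067352295
t0 plate 1469 [0.5182 0.28   0.06  ] 0.06 [518.3 281. ] [79.8 79. ] 45.964988708496094 [518.  280.9] 40.57120895385742
t0 tallknob 201 [ 0.5336 -0.2805  0.1548] 0.1551 [ 533.3 -280.9] [23.3 21.9] 87.43914031982422 [ 534.3 -281.6] 12.383307456970215
t0 board 6855 [0.5316 0.0113 0.0131] 0.0132 [532.3  11.4] [160.1 140.4] 12.774134635925293 [532.4  11.8] 105.50110626220703
s0 knobtop 95 [0.5217 0.2802 0.0858] 0.0859 [521.5 279.5] [24.  22.6] 44.64422607421875 [519.7 281.7] 14.430710792541504
s0 plate 636 [0.5266 0.2806 0.0566] 0.0564 [523.3 279.7] [81.  80.4] 83.35466003417969 [521.1 280.2] 42.49923324584961
s0 tallknob 76 [ 0.5375 -0.2802  0.1507] 0.1508 [ 537.  -281.4] [23.2 21.1] 52.283653259277344 [ 535.8 -280.9] 12.411849975585938
s0 board 2888 [0.5406 0.0122 0.0095] 0.0093 [535.7  11.5] [163.9 139.4] 13.416886329650879 [536.2  11.5] 104.59452056884766
```

The top view shows the low tin at pixel (148,260), on the robot's left, the board at (303,252) and the tall tin at (485,242). The cameras agree to a few mm. The measured heights (knob top about 0.088, plate top about 0.059, board about 0.012) and sizes match the given ones. Next I compute the shift in tool axes.

```bash
cat >> h.py <<'E'
from scipy.spatial.transform import Rotation as Ro
def shift(t):
    o=robot.get_obs(); R=Ro.from_euler('xyz',o['ee_rot'])
    des=Ro.from_euler('xyz',[np.pi,0,o['ee_rot'][2]])
    print('t',o['time'],'pos',o['tool_pos'].round(4),'rpy',o['ee_rot'].round(4),'w',o['width'].round(4),'F',o['wrist_force'].round(2))
    print('shift cm',(R.inv().apply(np.array(t)-o['tool_pos'])*100).round(2),'level rotvec',(R.inv()*des).as_rotvec().round(4))
E
python3 -c "
from h import *
shift([.519,.2805,.16])"
```

```text
Traceback (most recent call last):
  File "h.py", line 19, in shift
    print('t',o['time'],'pos',o['tool_pos'].round(4),'rpy',o['ee_rot'].round(4),'w',o['width'].round(4),'F',o['wrist_force'].round(2))
                                                                                    ^^^^^^^^^^^^^^^^
AttributeError: 'float' object has no attribute 'round'
```

```bash
sed -i "s/o\['width'\].round(4)/round(o['width'],4)/" h.py
python3 -c "
from h import *
shift([.519,.2805,.16])"
```

```text
t 0.1 pos [ 0.1879 -0.5164  0.2044] rpy [-3.1396e+00 -2.0000e-04  3.4880e-01] w 0.094 F [-0.26  0.54 -0.25]
shift cm [ 58.35 -63.56   4.58] level rotvec [-0.002  -0.0002  0.    ]
```

drive_tool:
  series:
    - [[0, 0, 0, 1.5, -1.6, 0, 100], [0, 0, 0, 4.5, -4.9, 0.2, 100], [0, 0, 0, 7.8, -8.5, 0.5, 100], [0, 0, 0, 11.1, -12.1, 0.8, 100], [0, 0, 0, 14.4, -15.7, 1.0, 100], [0, 0, 0, 17.7, -19.3, 1.3, 100], [0, 0, 0, 21.0, -22.9, 1.6, 100], [0, 0, 0, 24.3, -26.5, 1.8, 100], [0, 0, 0, 27.6, -30.1, 2.1, 100], [0, 0, 0, 30.9, -33.7, 2.4, 100], [0, 0, 0, 34.2, -37.3, 2.7, 100], [0, 0, 0, 37.5, -40.9, 2.9, 100], [0, 0, 0, 40.8, -44.5, 3.2, 100], [0, 0, 0, 44.1, -48.1, 3.4, 90], [0, 0, 0, 47.4, -51.7, 3.7, 90], [0, 0, 0, 50.7, -55.3, 3.9, 80], [0, 0, 0, 54.0, -58.9, 4.2, 80], [0, 0, 0, 56.8, -61.8, 4.4, 80], [0, 0, 0, 58.3, -63.5, 4.6, 80], [0, 0, 0, 58.35, -63.6, 4.6, 80]]

```text
time: 2.1
tool_pos: [0.5186, 0.2831, 0.1578]
ee_rot: [-3.139, 0.003, 0.352]
wrist_force: [-1.0, -0.6, 0.1]
width: 0.0752
```

```bash
python3 -c "
from h import *
print(robot.get_obs()['joint_positions'])
shift([.519,.2805,.064])"
```

```text
[0.40225534 0.19295396 1.34612359 0.00254049 1.60492961 1.62103989]
t 2.1 pos [0.5186 0.2831 0.1578] rpy [-3.1392e+00  2.5000e-03  3.5210e-01] w 0.0752 F [-1.03 -0.63  0.14]
shift cm [-0.02  0.28  9.38] level rotvec [-0.0024  0.0025 -0.    ]
```

drive_tool:
  series:
    - [[-0.002, 0.002, 0, 0, 0.2, 2.5, 80], [-0.002, 0.002, 0, 0, 0.2, 5.0, 80], [-0.002, 0.002, 0, 0, 0.2, 7.0, 80], [-0.002, 0.002, 0, 0, 0.2, 7.5, 80], [-0.002, 0.002, 0, 0, 0.2, 7.5, 80], [-0.002, 0.002, 0, 0, 0.2, 7.5, 80]]

```text
time: 2.7
tool_pos: [0.5196, 0.2811, 0.0842]
ee_rot: [-3.141, -0.001, 0.352]
wrist_force: [-0.5, -0.1, 0.1]
width: 0.0752
```

```bash
python3 -c "
from h import *
s=snap('top','t1.png');s2=snap('scene','s1.png')
cv2.imwrite('pics/c1.png',np.hstack([cv2.resize(s['img'][180:330,70:220],(400,400)),cv2.resize(s2['img'][190:340,400:550],(400,400))]))
shift([.519,.2805,.064])"
```

```text
t 2.8 pos [0.52   0.2815 0.0847] rpy [-3.1411e+00 -2.6000e-03  3.5190e-01] w 0.0752 F [-0.3   0.31 -0.55]
shift cm [-0.13  0.06  2.07] level rotvec [-0.0005 -0.0026  0.    ]
```

View pics/c1.png

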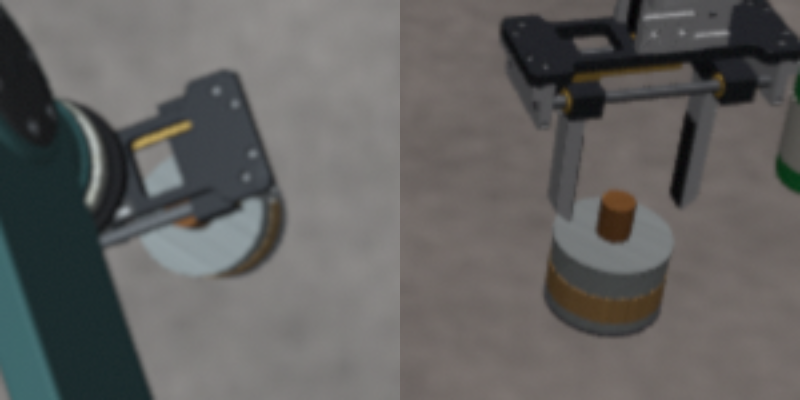

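The scene crop shows the open jaws on either side of the knob. The tips are at about (563,215) and (683,205), and the knob top is at (617,200). Next I descend the rest of the way and close.

drive_tool:
  series:
    - [[0, -0.003, 0, -0.1, 0.05, 1.0, 80], [0, -0.003, 0, -0.1, 0.05, 1.7, 80], [0, -0.003, 0, -0.1, 0.05, 2.0, 80], [0, -0.003, 0, -0.1, 0.05, 2.0, 80], [0, -0.003, 0, -0.1, 0.05, 2.0, 60], [0, -0.003, 0, -0.1, 0.05, 2.0, 40], [0, -0.003, 0, -0.1, 0.05, 2.0, 20], [0, -0.003, 0, -0.1, 0.05, 2.0, 5], [0, -0.003, 0, -0.1, 0.05, 2.0, 5], [0, -0.003, 0, -0.1, 0.05, 2.0, 5], [0, -0.003, 0, -0.1, 0.05, 2.0, 5], [0, -0.003, 0, -0.1, 0.05, 2.0, 5]]

```text
time: 4.0
tool_pos: [0.5193, 0.2807, 0.0647]
ee_rot: [-3.141, 0.0, 0.352]
wrist_force: [-0.6, -0.1, -0.6]
width: 0.0235
```

```bash
python3 -c "
from h import *
shift([.519,.2805,.145])"
```

```text
t 4.0 pos [0.5193 0.2807 0.0647] rpy [-3.1412e+00  3.0000e-04  3.5180e-01] w 0.0235 F [-0.63 -0.12 -0.55]
shift cm [-0.04  0.   -8.03] level rotvec [-0.0004  0.0003 -0.    ]
```

Width is 23.5 mm, so the knob is held. Next I lift it slowly and straight up.

drive_tool:
  series:
    - [[0, 0, 0, 0, 0, -0.4, 5], [0, 0, 0, 0, 0, -1.0, 5], [0, 0, 0, 0, 0, -1.8, 5], [0, 0, 0, 0, 0, -2.8, 5], [0, 0, 0, 0, 0, -4.0, 5], [0, 0, 0, 0, 0, -5.2, 5], [0, 0, 0, 0, 0, -6.4, 5], [0, 0, 0, 0, 0, -7.4, 5], [0, 0, 0, 0, 0, -8.0, 5], [0, 0, 0, 0, 0, -8.0, 5], [0, 0, 0, 0, 0, -8.0, 5], [0, 0, 0, 0, 0, -8.0, 5]]

```text
time: 5.2
tool_pos: [0.5188, 0.2804, 0.1438]
ee_rot: [-3.141, 0.002, 0.352]
wrist_force: [-0.2, 0.9, -1.0]
width: 0.0235
```

```bash
python3 -c "
from h import *
s=snap('top','t2.png');s2=snap('scene','s2.png')
cv2.imwrite('pics/c2.png',np.hstack([cv2.resize(s['img'][180:330,70:220],(400,400)),cv2.resize(s2['img'][160:340,390:570],(400,400))]))
shift([.533,.0115,.11])"
```

```text
t 5.3 pos [0.5189 0.2805 0.1439] rpy [-3.1412e+00  2.0000e-03  3.5180e-01] w 0.0233 F [-0.28 -0.96 -1.3 ]
shift cm [-7.94 25.74  3.39] level rotvec [-0.0004  0.002  -0.    ]
```

View pics/c2.png

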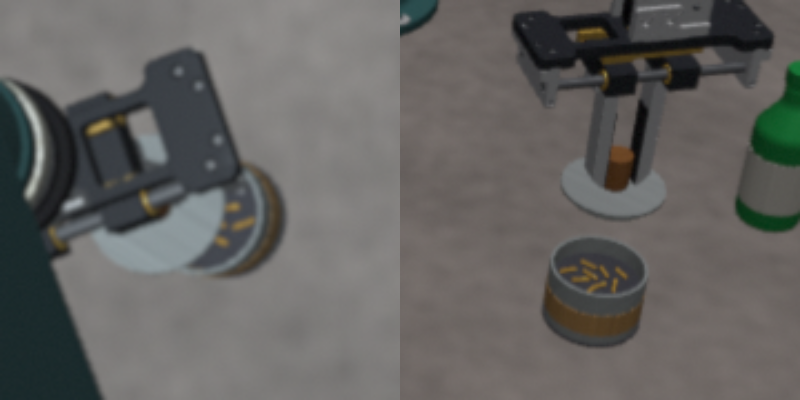

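The lid hangs level in the fingers at about (615,185) in the crop, and the tin is still standing open at (595,290). Next I carry it over the board.

drive_tool:
  series:
    - [[0, 0.002, 0, -0.3, 0.9, 0, 5], [0, 0.002, 0, -0.8, 2.6, 0, 5], [0, 0.002, 0, -1.5, 4.8, 0, 5], [0, 0.002, 0, -2.2, 7.2, 0, 5], [0, 0.002, 0, -3.0, 9.6, 0.2, 5], [0, 0.002, 0, -3.7, 12.0, 0.5, 5], [0, 0.002, 0, -4.5, 14.4, 1.0, 5], [0, 0.002, 0, -5.2, 16.8, 1.5, 5], [0, 0.002, 0, -5.9, 19.2, 2.0, 5], [0, 0.002, 0, -6.7, 21.6, 2.5, 5], [0, 0.002, 0, -7.3, 23.6, 2.9, 5], [0, 0.002, 0, -7.7, 25.0, 3.2, 5], [0, 0.002, 0, -7.9, 25.6, 3.4, 5], [0, 0.002, 0, -7.9, 25.7, 3.4, 5], [0, 0.002, 0, -7.9, 25.7, 3.4, 5], [0, 0.002, 0, -7.9, 25.7, 3.4, 5]]

```text
time: 6.9
tool_pos: [0.5334, 0.0127, 0.1102]
ee_rot: [-3.141, -0.001, 0.353]
wrist_force: [-0.0, 0.3, -0.2]
width: 0.0231
```

```bash
python3 -c "
from h import *
s2=snap('scene','s3.png'); cv2.imwrite('pics/c3.png',cv2.resize(s2['img'][160:340,250:430],(500,500)))
shift([.533,.0115,.031])"
```

```text
t 6.95 pos [0.5334 0.0128 0.1102] rpy [-3.1412e+00 -6.0000e-04  3.5310e-01] w 0.0233 F [-0.71 -0.43 -0.64]
shift cm [-0.09  0.11  7.92] level rotvec [-0.0004 -0.0006  0.    ]
```

View pics/c3.png

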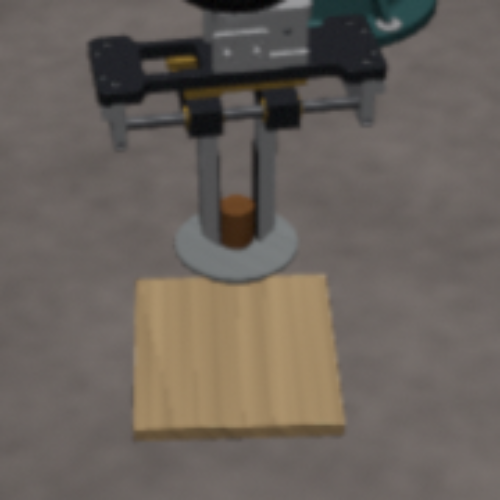

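The lid is level above the board, at about (237,245) in the crop. Next I lower it and watch the force.

drive_tool:
  series:
    - [[0, 0, 0, 0, 0.1, 0.8, 5], [0, 0, 0, -0.1, 0.1, 2.0, 5], [0, 0, 0, -0.1, 0.1, 3.5, 5], [0, 0, 0, -0.1, 0.1, 5.0, 5], [0, 0, 0, -0.1, 0.1, 6.3, 5], [0, 0, 0, -0.1, 0.1, 7.2, 5], [0, 0, 0, -0.1, 0.1, 7.6, 5], [0, 0, 0, -0.1, 0.1, 7.8, 5], [0, 0, 0, -0.1, 0.1, 7.9, 5], [0, 0, 0, -0.1, 0.1, 7.9, 5], [0, 0, 0, -0.1, 0.1, 7.9, 5], [0, 0, 0, -0.1, 0.1, 7.9, 5]]

```text
time: 8.15
tool_pos: [0.5332, 0.0115, 0.0317]
ee_rot: [3.142, -0.001, 0.353]
wrist_force: [-0.7, -0.4, -0.9]
width: 0.0234
```

```bash
python3 -c "
from h import *
shift([.533,.0115,.03])"
```

```text
t 8.15 pos [0.5332 0.0115 0.0317] rpy [ 3.1416e+00 -1.4000e-03  3.5300e-01] w 0.0234 F [-0.72 -0.41 -0.91]
shift cm [-0.02 -0.01  0.17] level rotvec [ 0.     -0.0014 -0.    ]
```

Not touching yet. I'll go down in small steps until it does.

drive_tool:
  series:
    - [[0, 0, 0, 0, 0, 0.1, 5], [0, 0, 0, 0, 0, 0.15, 5], [0, 0, 0, 0, 0, 0.2, 5], [0, 0, 0, 0, 0, 0.2, 5], [0, 0, 0, 0, 0, 0.2, 5]]

```text
time: 8.65
tool_pos: [0.5332, 0.0115, 0.0298]
ee_rot: [3.142, -0.002, 0.353]
wrist_force: [-0.2, -0.1, -1.2]
width: 0.0232
```

drive_tool:
  series:
    - [[0, 0, 0, 0, 0, 0.05, 5], [0, 0, 0, 0, 0, 0.1, 5], [0, 0, 0, 0, 0, 0.1, 5], [0, 0, 0, 0, 0, 0.1, 5]]

```text
time: 9.05
tool_pos: [0.5333, 0.0115, 0.0297]
ee_rot: [3.141, -0.002, 0.353]
wrist_force: [-2.3, 0.5, 5.1]
width: 0.0233
```

Contact (+5 N up) at the expected height. Now I release, opening only partly to clear the knob, and then raise.

drive_tool:
  series:
    - [[0, 0, 0, 0, 0, 0, 30], [0, 0, 0, 0, 0, 0, 45], [0, 0, 0, 0, 0, 0, 60], [0, 0, 0, 0, 0, 0, 75], [0, 0, 0, 0, 0, 0, 75], [0, 0, 0, 0, 0, 0, 75], [0, 0, 0, 0, 0, -0.5, 75], [0, 0, 0, 0, 0, -1.5, 75], [0, 0, 0, 0, 0, -3.0, 75], [0, 0, 0, 0, 0, -5.0, 75], [0, 0, 0, 0, 0, -8.0, 75], [0, 0, 0, 0, 0, -11.0, 75], [0, 0, 0, 0, 0, -14.0, 75], [0, 0, 0, 0, 0, -16.0, 75], [0, 0, 0, 0, 0, -17.0, 75], [0, 0, 0, 0, 0, -17.0, 75], [0, 0, 0, 0, 0, -17.0, 75]]

```text
time: 10.75
tool_pos: [0.5326, 0.0115, 0.1989]
ee_rot: [-3.141, -0.001, 0.353]
wrist_force: [-1.0, -0.1, 0.2]
width: 0.0704
```

```bash
python3 - <<'E'
from h import *
s2=snap('scene','s4.png'); s=snap('top','t4.png')
shift([.533,.0115,.2])
for nm,W in [('t',cloud(s)),('s',cloud(s2))]:
  for k,a in dict(lowknob=(.533,.0115,.03,.045,.065),lowplate=(.533,.0115,.06,.018,.032),tin=(.519,.2805,.06,.045,.065),tallknob=(.534,-.281,.03,.148,.165)).items():
    cx,cy,r,lo,hi=a
    p=W[(np.hypot(W[...,0]-cx,W[...,1]-cy)<r)&(W[...,2]>lo)&(W[...,2]<hi)]
    if len(p)<20: print(nm,k,len(p)); continue
    c=cv2.minAreaRect((p[:,:2]*1000).astype(np.float32)); print(nm,k,len(p),np.round(c[0],1),np.round(c[1],1),np.median(p[:,2]).round(4))
E
```

```text
t 10.85 pos [0.5321 0.0115 0.1979] rpy [-3.1404e+00  1.2000e-03  3.5310e-01] w 0.0703 F [-0.38 -0.67 -0.5 ]
shift cm [ 0.08  0.03 -0.21] level rotvec [-0.0012  0.0012 -0.    ]
t lowknob 16
t lowplate 690 [511.    4.3] [37.7 79.8] 0.025
t tin 416 [518.9 280.5] [77.9 77.1] 0.0545
t tallknob 202 [ 533.4 -280.9] [23.4 21.9] 0.155
s lowknob 98 [534.4  10.4] [24.  20.9] 0.05
s lowplate 784 [535.   11.3] [79.8 81. ] 0.021
s tin 364 [520.9 280. ] [79.8 82.6] 0.05
s tallknob 77 [ 536.5 -280.2] [23.5 22. ] 0.1507
```

View pics/s4.png

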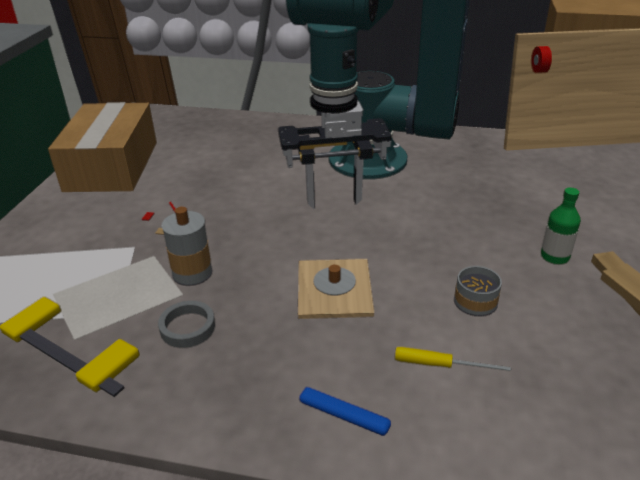

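The lid stands flat at the middle of the board, at (335,280). The open tin is at (478,290) and the closed tall tin at (187,245), both where they started. The gripper is clear, so I hand in.

```bash
python3 -c "
from bench import robot
print(robot.close_job())"
```

```text
the job is handed in; nothing more can be done
None
```

I lifted the low tin's lid off by its knob, carried it level to the plywood and set it down gently (about 5 N contact) before letting go. I then raised the gripper well clear and handed the job in at about 10.9 s of the 34 s allowed. The hand-in reports no verdict.

My last checks, taken from the pictures before handing in:
- **Lid:** it stands flat, knob up, about 1–2 mm from the board's middle. This is measured in the scene camera; the arm hid part of the lid from the top camera, so that view could not confirm the position.
- **Low tin:** upright and within about 1–2 mm of where it started.
- **Tall tin:** closed and unmoved to within 1 mm.
- **Disagreement:** the two cameras differ by about 4 mm in height and 2–3 mm in x. This is slightly more than the stated 2 mm calibration, but well inside the task's limits.

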